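# Start a shock test and scan the job card

### The job

On the grey shock tester, push the carriage with the shock away from you until it meets the end stop, turn the selector's handle to the disc with the ring symbol, then press the steel start button fully down and let it go. Then take the hand scanner from the cork mat, aim it at the middle of the bar code on the job card stand and hold it steady there for a second, and lay it back flat on the mat. Leave the grease tub, the two bottles, the wrench and the small carton where they are.

Things in the scene. Friction and masses are not known exactly. Their poses are not given: they have to be found in the camera images.
- tester: Fixed grey box with aluminium top, 240 (x) x 300 (y) x 45 mm high. Origin: centre of its underside; x points away from the robot, y to the left. On its top: the shock carriage on the left; on the right the black selector, with three white discs in an arc on its far side, and the steel start button on its near side.
- carriage (a joint): Slide of the carriage along tester +x, m: 0.085 = against the stop; starts at 0 to 0.03; about 3 N moves it, it stays where left. Push the near face of its upright aluminium plate (56 mm wide, 8 thick, 2 to 48 mm above the tester's top): that face is at tester x = -100 mm + joint value, its middle at y = +95 mm.
- selector (a joint): Selector on a vertical axis at tester (x, y) = (-25, -55) mm; hub radius 19 mm, 28 mm high over the tester's top. Angle in rad, growing clockwise seen from above; detents at 0 (start, black dot), 0.6, 1.2, 1.8; it springs to the nearest one and takes up to about 0.15 N m. The handle's direction in the tester frame is 0.9 - angle.
- selector_tip (a point): Outer end of the selector's handle, 64 mm from its axis, 21 mm above the tester's top. The handle is a straight black bar, 14 mm wide, white line along its top, 10 to 32 mm above the tester's top, reaching from the hub to this point on one side only.
- mark_ring: White disc, 29 mm across, 2 mm thick, on the tester's top, with a black RING symbol: the wanted position. Origin: centre of its underside. It lies 82 mm from the selector's axis, in line with the handle at one of the detents 0.6, 1.2, 1.8. Two like discs, one with a single bar and one with a cross, lie at the others.
- start (a joint): Round steel start button, 28 mm across, on a black housing at tester (x, y) = (-92, -55) mm, top 67 mm above the table, pressed straight down. Travel, m: 0 = up, 0.006 = fully down (5 N); springs back.
- scanner: Hand scanner, 150 mm bar lying along its x, 160 g: grey handle 30 wide (y), 32 high from x = -75 to +35 mm, then a black head 46 wide, 34 high to x = +75. Origin: centre of its underside. It looks along +x from the window centre at (75, 0, 17) mm. Centre of mass near x = +12 mm. Grip the handle across y.
- label (a point): Middle of the bar code (60 x 36 mm, white paper, black bars) on the sloping front of a fixed plywood stand, 58 mm above the table. Its z axis is the outward normal, 45 degrees up from level, facing the robot's side; y runs level along the label. The stand is 100 mm wide and about 105 mm high behind the label.
- mat: Flat brown cork mat, fixed, 220 mm (x) x 130 mm (y) x 3 mm; the scanner lies on it. Origin: centre of its underside.
- tub: Blue screw-top grease tub, 84 mm across, 75 mm high; a bystander. Origin: centre of its underside.
- dropper: Slim red bottle, 36 mm across, 80 mm high; a bystander. Origin: centre of its underside.
- wrench: Steel wrench 160 mm long lying flat; a bystander. Origin: under its middle.
- carton: Small cardboard carton 50 x 50 x 50 mm; a bystander. Origin: centre of its underside.
- cleaner: Amber bottle, 66 mm across, 190 mm high; a bystander. Origin: centre of its underside.

How it is judged (in metres and radians):
On the way, in this order (a step that is already met when the one before it is completed fails the run):
1. the carriage has been pushed to the end stop (within 3 mm) (value of joint carriage above 0.082 m), for 0.1 s.
2. the selector rests in the detent of the ring disc (handle within about 8 degrees of the line to the disc's centre), no longer touched (horizontal distance between selector_tip and mark_ring below 0.0207 m and velocity of joint selector between -0.1 and 0.1 rad/s and contact force between each of the arm, the fingers and tester below 0.3 N), for 0.2 s.
3. the start button is pressed down (at least 5 of its 6 mm) (value of joint start above 0.005 m), for 0.05 s.
4. the held scanner looks at the bar code, steady (under 50 mm/s) for 1 s: window 40 to 160 mm away, line of sight within 15 mm of the label's middle and 25 degrees of its normal (x of label in the frame of scanner between 0.115 and 0.235 m and y of label in the frame of scanner between -0.015 and 0.015 m and z of label in the frame of scanner between 0.002 and 0.032 m and z of scanner in the frame of label above 0.1 m and angle between the x axis of scanner and the z axis of label, either way round below 0.45 rad and linear speed of scanner below 0.05 m/s and contact force between the fingers and scanner above 0.5 N), for 1 s.
At the end, for the whole second after the job is handed in: Carriage within 3 mm of its stop, selector in the ring disc's detent, start button up, scanner released and still, flat and right side up on the mat, its middle within 60 mm (along the mat) and 45 mm (across) of the mat's centre; the robot touches nothing (value of joint carriage above 0.082 m and horizontal distance between selector_tip and mark_ring below 0.0207 m and value of joint start below 0.0015 m and x of scanner in the frame of mat between -0.06 and 0.06 m and y of scanner in the frame of mat between -0.045 and 0.045 m and z of scanner in the frame of mat between -0.008 and 0.008 m and angle between scanner's own z axis and vertical below 0.1 rad and linear speed of scanner below 0.02 m/s and contact force between the fingers and scanner below 0.1 N).
It fails at once if the start button is pressed before the carriage is home and the selector stands at the ring disc (value of joint start above 0.003 m and (not (value of joint carriage above 0.082 m) or not (horizontal distance between selector_tip and mark_ring below 0.0207 m))).
It fails at once if a bystander (tub, either bottle, wrench or carton) is moved by more than 25 mm (distance of any of tub, dropper, wrench, carton, cleaner from where it was at the start of the episode above 0.025 m).
It fails at once if the scanner is dropped or thrown (faster than 1.2 m/s) (linear speed of scanner above 1.2 m/s).
It also fails if it takes over 70 s, if anything falls off the work surface, if the arm or the gripper's body presses on something with over 40 N, if the wrist force passes 120 N, or if a joint passes its speed limit or range.

### The arm

A 7-joint arm with a two-finger parallel gripper is mounted at the origin on the work surface. World frame = base frame: x ahead of the robot, y to its left, z up, the work surface at z = 0. Lengths are in mm, angles in rad, forces in N, time in s.
With the tool pointing down it reaches from about 350 to 900 mm from the base axis. Payload 19.9 kg.
Tool frame: the origin (TCP) lies on the front face of the gripper's body, between the roots of the fingers; the fingertips stand 97 mm ahead of it and the grasp point (between the pads) lies 78 mm ahead of it (robot.pinch_z is the distance from the TCP to the grasp point, in mm); z points along the fingers, y is the line along which they close (so a half turn about z gives the same grasp; the last joint's range is limited). The gripper opens to 94 mm and grips with 3 to 60 N. Pads are 16 mm wide; open, the fingers measure 119 mm over their backs; the gripper's body (75 mm by 177 mm) begins 78 mm behind the grasp point.
Start: joints at [1.292, 0.417, -0.01, 1.614, 0.005, 1.111, -0.053], TCP at [146.621, -607.545, 302.625] pointing down, gripper open.
Joint ranges: [-2.81, 2.81], [-0.39, 2.02], [-1.27, 1.25], [0.06, 2.57], [-1.19, 4.33], [0.19, 2], [-2.82, 2.82]. Speed limits (rad/s): [1.89, 1.89, 2.39, 2.39, 3.01, 3.01, 3.01].

### API

Orientations are given as a 3x3 rotation matrix whose columns are the frame's x, y, z axes.
In Python, from bench import robot, viewer gives the robot as it stands.
- The arm moves only by the shell command python3 -m handwheel 'ROWS'. ROWS is JSON, a list of rows, each a list of 3 entries, a list of its own where there are three numbers: the turn, a rotation vector about the tool's x, y, z in degrees, then the shift along the tool's x, y, z in mm, then the opening, from -1 (shut) to 1 (fully open). A call has 1 to 12 rows; each row is the pose to reach, as a shift and turn from the pose commanded when the call began, along the tool's axes at that moment; what a row does not reach only later rows make up. A row lasts 1/12 s, in which the tool goes at most 41.7 mm and 7.16 degrees, less where a joint would pass 70% of its speed; a pose out of reach is approached as far as the arm can. A call with a gripper value outside its range is refused whole. The fingers move at their own pace and stop on an object; the grip force is fixed at half the most. Time passes only in rows, so rows that repeat a pose let the fingers close. It gives the time, the measured TCP pose, the force, the opening and the grip force at its end, in the units of the state.
- robot.get_state(): the state, without advancing time (a new reading comes with each control period).
- viewer.capture(name): name is "side" or "top" or "wrist"; returns a dict with "color" (420x560x3 uint8, red, green, blue), "fx", "fy", "cx", "cy" (pixels), "world_from_camera" (4x4, takes a point from camera to world coordinates); the wrist camera has in their place "T_tool_cam" (4x4, takes a point from camera to tool coordinates, whose origin is the TCP and whose axes are the flange's). Camera axes: x right, y down, z forward; pixel columns grow to the right and rows downward; lengths in mm; the calibration is good to about 2 mm. A picture is of the moment at which its call begins: read the wrist's pose just before it. There is no depth.
- robot.hand_in(): hands the job in; it is judged then, once.
The state is a dict: "t": time; "qpos": joint angles; "joint_velocities": joint speeds; "effort": joint torques, N m; "tool_pos": TCP position; "ee_rot": TCP orientation; "ft_force": force on the tool from outside, world axes, zero at the start; "moment": the same for the moment, N m; "finger_gap": opening from 0.0 (shut) to 1.0 (fully open); "gripper_force": force on a finger pad.
Only numpy, scipy, OpenCV 4.12 (cv2) and the standard library are available. Lean on these libraries where they do the work, as an engineer would, in place of code of your own. Each camera call takes 0.05 s, during which the arm holds its last target. There are 200 camera calls.

## Working session

There is one attempt and no reset: what is moved stays moved. The work goes in short steps, Python scripts to look and compute and a shell command to move; the robot and the scene stay as the last step left them, time stands still between calls to the robot, and variables do not carry over. Pictures are saved under pics/ and viewed, at most 12 in all, crops included, and the job is handed in when it is done.

```bash
ls; mkdir -p pics; python3 - <<'E'
from bench import robot, viewer
import cv2, numpy as np
s=robot.get_state(); print(s['t'],s['tool_pos'],s['ee_rot'],robot.pinch_z,s['finger_gap'])
import pickle
d={}
for n in ("side","top","wrist"):
    c=viewer.capture(n); d[n]=c; cv2.imwrite(f'pics/{n}0.png',c['color'][:,:,::-1])
    print(n,c['fx'],c['cx'],c['cy'],c.get('world_from_camera',c.get('T_tool_cam')))
pickle.dump(d,open('d0.pkl','wb'))
E
```

```text
pics
0.0 [ 146.53780797 -607.32400319  302.04166372] [[ 9.72100022e-01  2.34566390e-01 -3.95357180e-04]
 [ 2.34566693e-01 -9.72099367e-01  1.13411257e-03]
 [-1.18301773e-04 -1.19520848e-03 -9.99999279e-01]] 78.39999999999999 0.9980268112947075
side 446.6441246358433 274.44466264878554 214.29110494252848 [[-6.77135168e-01 -4.27970705e-01  5.98605914e-01 -1.13695212e+02]
 [-7.35713131e-01  3.77561958e-01 -5.62292769e-01  7.13679686e+02]
 [ 1.46340121e-02 -8.21150439e-01 -5.70524147e-01  7.02133628e+02]
 [ 0.00000000e+00  0.00000000e+00  0.00000000e+00  1.00000000e+00]]
top 391.7302482987075 282.85701412728395 210.34669466999472 [[ 6.33841376e-03 -9.99277954e-01  3.74619290e-02  4.84844106e+02]
 [-9.99826629e-01 -6.98891101e-03 -1.72588503e-02  1.12605410e+02]
 [ 1.75082067e-02 -3.73460404e-02 -9.99149006e-01  1.09637617e+03]
 [ 0.00000000e+00  0.00000000e+00  0.00000000e+00  1.00000000e+00]]
wrist 311.4820861384778 282.12560951744456 210.94139851463405 [[-7.17489992e-04 -9.66508280e-01 -2.56634428e-01  7.52829015e+01]
 [ 9.99999117e-01 -9.80479807e-04  8.96810670e-04 -5.76642898e-01]
 [-1.11839981e-03 -2.56633558e-01  9.66508130e-01 -8.30216603e+01]
 [ 0.00000000e+00  0.00000000e+00  0.00000000e+00  1.00000000e+00]]
```

View pics/top0.png

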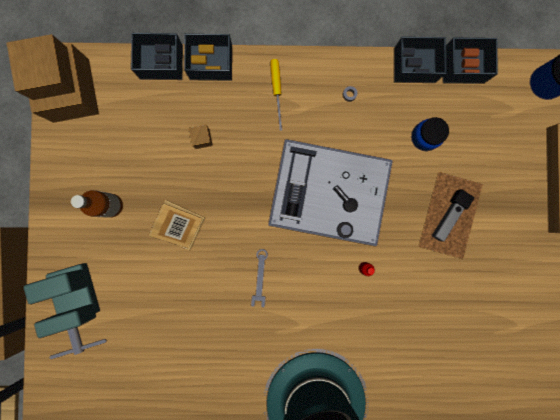

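View pics/side0.png

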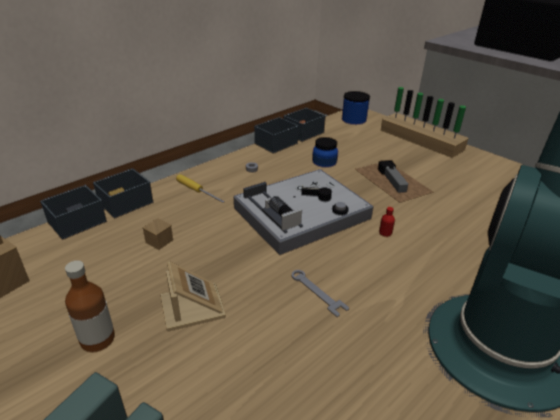

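The top view shows the tester with corners near (287,140), (392,160), (377,244) and (270,225). The selector hub is near (350,205). The discs are at about (345,174), (363,178) and (376,190), and the first of these looks like the ring. The label stand is near (178,226) and the mat with the scanner near (452,215). The side view agrees. Next I'll zoom in on these areas.

```bash
python3 - <<'E'
import cv2, numpy as np, pickle
d=pickle.load(open('d0.pkl','rb'));t=d['top']['color'][:,:,::-1]
f=lambda x,y,w,h,k:cv2.resize(t[y:y+h,x:x+w],None,fx=k,fy=k,interpolation=cv2.INTER_CUBIC)
im=np.zeros((600,800,3),np.uint8)
a=f(262,132,136,120,3.6); im[:a.shape[0],:a.shape[1]]=a   # origin(262,132) k3.6
b=f(410,165,80,100,3.6); im[:b.shape[0],500:500+b.shape[1]]=b # (410,165)
c=f(145,195,70,60,3.6); im[380-0:380+c.shape[0]][:, 500:500+c.shape[1]]=c
im[440:,:400]=0
s=d['side']['color'][:,:,::-1][255:330,155:230]
e=cv2.resize(s,None,fx=2.1,fy=2.1,interpolation=cv2.INTER_CUBIC); im[440:440+e.shape[0],0:e.shape[1]]=e
s=d['side']['color'][:,:,::-1][165:245,230:375]
e=cv2.resize(s,None,fx=2,fy=2,interpolation=cv2.INTER_CUBIC); im[440:600,170:170+290]=e
cv2.imwrite('pics/crop0.png',im)
E
```

```text
(no output)
```

View pics/crop0.png

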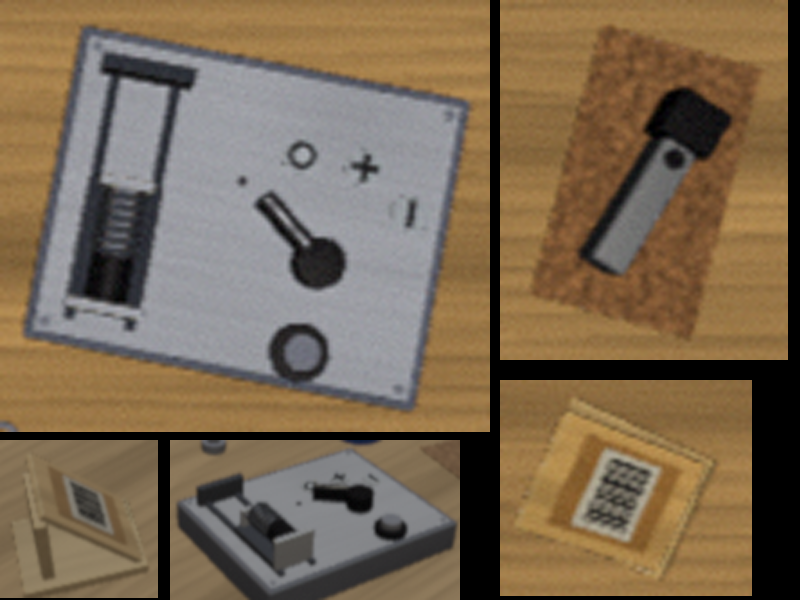

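The ring disc is the 0.6 detent: the first disc after the dot, at crop (302,155). Cross and bar follow at 1.2 and 1.8. Now I'll convert the pixels to poses.

```bash
cat > h.py <<'E'
import numpy as np, pickle
from scipy.spatial.transform import Rotation as R
def ray(c,px,z,M=None):
    M=c['world_from_camera'] if M is None else M
    v=M[:3,:3]@np.array([(px[0]-c['cx'])/c['fx'],(px[1]-c['cy'])/c['fy'],1]); o=M[:3,3]
    return o+v*(z-o[2])/v[2]
def proj(c,P,M=None):
    M=c['world_from_camera'] if M is None else M
    q=M[:3,:3].T@(np.asarray(P)-M[:3,3]); return np.array([c['fx']*q[0]/q[2]+c['cx'],c['fy']*q[1]/q[2]+c['cy']])
def wristM(c,s):
    T=np.eye(4);T[:3,:3]=s['ee_rot'];T[:3,3]=s['tool_pos'];return T@c['T_tool_cam']
def down(yaw): # tool x at world yaw, z down
    return np.array([[np.cos(yaw),np.sin(yaw),0],[np.sin(yaw),-np.cos(yaw),0],[0,0,-1]])
def delta(s,p,Rt):
    A=np.array(s['ee_rot']); print('turn',np.degrees(R.from_matrix(A.T@Rt).as_rotvec()).round(2),'shift',(A.T@(np.asarray(p)-s['tool_pos'])).round(1))
E
python3 - <<'E'
from h import *
d=pickle.load(open('d0.pkl','rb'));t=d['top']
f=lambda x,y,ox=262,oy=132,cx=0,cy=0:((x-cx)/3.6+ox,(y-cy)/3.6+oy)
r=lambda p,z:ray(t,p,z)
C=[r(f(*p),45) for p in ((85,28),(468,102),(412,408),(25,335))]
c=np.mean(C,0);ex=(C[0]+C[1]-C[2]-C[3]);ey=C[0]+C[3]-C[1]-C[2]
print('tester',c.round(1),np.linalg.norm(ex)/2,np.linalg.norm(ey)/2,np.degrees(np.arctan2(ex[1],ex[0])),np.degrees(np.arctan2(-ey[0],ey[1])))
yaw=np.arctan2(ex[1],ex[0]);T=R.from_euler('z',yaw).as_matrix()
loc=lambda P:(T.T@(P-np.r_[c[:2],0])).round(1)
print('hub',loc(r(f(317,265),73)),'btn',loc(r(f(301,354),67)),'ring',loc(r(f(302,155),47)),'cross',loc(r(f(364,168),47)),'plateTop',loc(r(f(98,307),93)),loc(r(f(263,198),77)))
g=lambda x,y:f(x,y,410,165,500,0)
M=[r(g(*p),3) for p in ((603,27),(762,70),(690,338),(533,294))]
m=np.mean(M,0);mx=(M[0]+M[1]-M[2]-M[3]);my=M[0]+M[3]-M[1]-M[2]
print('mat',m.round(1),np.linalg.norm(mx)/2,np.linalg.norm(my)/2,np.degrees(np.arctan2(mx[1],mx[0])))
h=[r(g(*p),35) for p in ((585,0+252),(628,272),(655,137),(694,155))]; print('scan handle tail L,R, front L,R',np.round(h,1))
hd=[r(g(*p),37) for p in ((684,90),(731,120))];print('head far',np.round(hd,1))
l=lambda x,y:f(x,y,145,195,500,380)
L=[r(l(*p),z) for p,z in (((603,447),71),((663,463),71),((627,545),45),((572,528),45))]
print('label',np.round(L,1),np.mean(L,0).round(1))
e=L[0]+L[3]-L[1]-L[2];e2=r(l(573,400),100)-r(l(715,462),100);e3=r(l(518,525),10)-r(l(658,577),10)
for q in(e,e2,e3):print('label y az',np.degrees(np.arctan2(q[1],q[0])),np.linalg.norm(q))
print(r((202,136),50),r((262,278),5),r((367,269),80),r((110,205),0))
E
```

```text
tester [573.5 -34.7  45. ] 234.48003639218524 293.9406077877991 -10.600424592054718 -10.375923137256333
hub [-27.4 -52.5  73. ] btn [-93.2 -54.1  67. ] ring [ 53.8 -30.9  47. ] cross [ 53.1 -78.5  47. ] plateTop [-88.4  99.   93. ] [12.7 -4.2 77. ]
mat [ 514.7 -379.1    3. ] 217.35114331666566 128.44715561635897 -15.466739633648606
scan handle tail L,R, front L,R [[ 460.3 -316.8   35. ]
 [ 445.4 -349.5   35. ]
 [ 547.8 -371.1   35. ]
 [ 534.4 -400.8   35. ]]
head far [[ 583.6 -392.7   37. ]
 [ 561.1 -428.4   37. ]]
label [[512.8 379.6  71. ]
 [501.5 336.2  71. ]
 [441.  367.5  45. ]
 [453.3 408.2  45. ]] [477.2 372.9  58. ]
label y az 74.32447377714112 87.4378944532516
label y az 66.79011605597283 109.07462262418287
label y az 69.97502247409807 114.12370923364765
[722.149652   312.74470664  50.        ] [337.97134785 150.30439891   5.        ] [ 372.34263418 -124.04573195   80.        ] [537.46858069 574.556486     0.        ]
```

```bash
python3 - <<'E'
from h import *
from bench import robot
s=robot.get_state(); y=np.radians(-10.5);T=R.from_euler('z',y).as_matrix()
p=np.r_[573.5,-34.7,0]+T@np.r_[-130,95,0]; print(p)
delta(s,p+[0,0,300],down(y))
E
```

```text
[462.98923694  82.39983453   0.        ]
turn [-5.000e-02  2.000e-02  2.407e+01] shift [ 469.4 -596.3    2.7]
```

```bash
python3 -m handwheel '[[[0,0,24],[470,-596,2],-1],[[0,0,24],[470,-596,2],-1],[[0,0,24],[470,-596,2],-1],[[0,0,24],[470,-596,2],-1],[[0,0,24],[470,-596,2],-1],[[0,0,24],[470,-596,2],-1],[[0,0,24],[470,-596,2],-1],[[0,0,24],[470,-596,2],-1],[[0,0,24],[470,-596,2],-1],[[0,0,24],[470,-596,2],-1],[[0,0,24],[470,-596,2],-1],[[0,0,24],[470,-596,2],-1]]'; python3 - <<'E'
from h import *
from bench import robot
s=robot.get_state(); y=np.radians(-10.5);T=R.from_euler('z',y).as_matrix()
p=np.r_[573.5,-34.7,0]+T@np.r_[-130,95,0]
delta(s,p+[0,0,300],down(y))
E
```

```text
t: 1.15
tool_pos: [355.1, -152.5, 301.5]
ee_rot: [[0.983, -0.181, 0.0], [-0.181, -0.983, -0.0], [0.0, 0.0, -1.0]]
ft_force: [1.5, -1.2, 0.2]
finger_gap: 0.184
gripper_force: 0.0
turn [ 0.02 -0.02  0.06] shift [  63.5 -250.6    1.4]
```

```bash
python3 -m handwheel '[[[0,0,0],[64,-251,1],-1],[[0,0,0],[64,-251,1],-1],[[0,0,0],[64,-251,1],-1],[[0,0,0],[64,-251,1],-1],[[0,0,0],[64,-251,1],-1],[[0,0,0],[64,-251,1],-1],[[0,0,0],[64,-251,1],-1],[[0,0,0],[64,-251,1],-1],[[0,0,0],[64,-251,1],-1]]'; python3 - <<'E'
from h import *
from bench import robot,viewer
import cv2
s=robot.get_state(); c=viewer.capture('wrist'); cv2.imwrite('pics/w1.png',c['color'][:,:,::-1])
M=wristM(c,s);y=np.radians(-10.5);T=R.from_euler('z',y).as_matrix()
print(s['tool_pos'])
for n,q in dict(FL=(120,150,45),NL=(-120,150,45),NR=(-120,-150,45),hub=(-25,-55,73),btn=(-92,-55,67),plL=(-100,123,93),plR=(-100,67,93),ring=(53.3,-30.8,47)).items(): print(n,proj(c,np.r_[573.5,-34.7,0]+T@np.array(q),M).round())
pickle.dump((s,c),open('w1.pkl','wb'))
E
```

```text
t: 1.9
tool_pos: [463.1, 80.8, 300.0]
ee_rot: [[0.984, -0.18, -0.001], [-0.18, -0.984, 0.0], [-0.001, 0.0, -1.0]]
ft_force: [0.6, -0.9, -0.0]
finger_gap: 0.003
gripper_force: 0.0
[463.12455231  80.82201293 299.96500147]
FL [221. -72.]
NL [231. 189.]
NR [503. 190.]
hub [441.  96.]
btn [430. 167.]
plL [251. 178.]
plR [311. 178.]
ring [413.  11.]
```

View pics/w1.png

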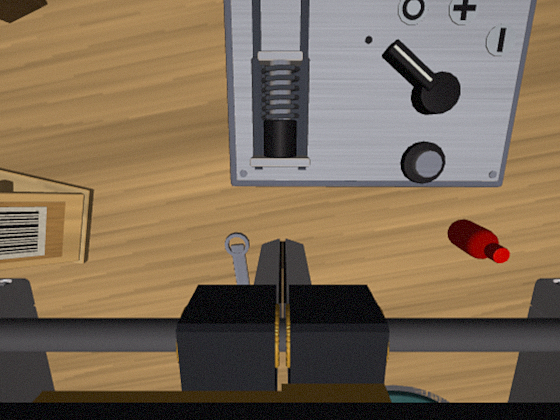

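The wrist view shows the near tester corners at (233,186) and (502,186), the button at (428,162) and the hub at (437,95). That puts the tester about 2.5 mm farther out than estimated. The plate is at about row 162, columns 251–310, straight ahead of the closed fingers. I'll descend and push.

```bash
python3 -m handwheel '[[[0,0,0],[0,-1,40],-1],[[0,0,0],[0,-2,80],-1],[[0,0,0],[0,-2,120],-1],[[0,0,0],[0,-2,138],-1],[[0,0,0],[10,-2,138],-1],[[0,0,0],[25,-2,138],-1],[[0,0,0],[40,-2,138],-1],[[0,0,0],[55,-2,138],-1],[[0,0,0],[70,-2,138],-1],[[0,0,0],[85,-2,138],-1],[[0,0,0],[95,-2,138],-1],[[0,0,0],[95,-2,138],-1]]'; python3 -m handwheel '[[[0,0,0],[4,0,0],-1],[[0,0,0],[8,0,0],-1],[[0,0,0],[11,0,0],-1],[[0,0,0],[11,0,0],-1]]'
```

```text
t: 2.95
tool_pos: [559.3, 64.0, 163.7]
ee_rot: [[0.983, -0.183, 0.002], [-0.183, -0.983, 0.0], [0.002, -0.0, -1.0]]
ft_force: [-0.3, 0.2, 0.8]
finger_gap: 0.005
gripper_force: 0.0
t: 3.28
tool_pos: [568.3, 63.4, 162.6]
ee_rot: [[0.983, -0.181, 0.0], [-0.181, -0.983, 0.0], [0.0, -0.0, -1.0]]
ft_force: [0.4, -0.2, -0.1]
finger_gap: 0.004
gripper_force: 0.0
```

```bash
python3 -m handwheel '[[[0,0,0],[2,0,0],-1],[[0,0,0],[4,0,0],-1],[[0,0,0],[4,0,0],-1]]'; python3 -m handwheel '[[[0,0,0],[1.5,0,0],-1],[[0,0,0],[3,0,0],-1],[[0,0,0],[3,0,0],-1]]'
```

```text
t: 3.53
tool_pos: [569.9, 63.4, 162.2]
ee_rot: [[0.984, -0.18, -0.005], [-0.18, -0.984, -0.0], [-0.005, 0.001, -1.0]]
ft_force: [-20.6, 0.4, 17.5]
finger_gap: 0.006
gripper_force: 10.4
t: 3.78
tool_pos: [570.5, 63.5, 162.0]
ee_rot: [[0.984, -0.179, -0.01], [-0.179, -0.984, -0.001], [-0.01, 0.003, -1.0]]
ft_force: [-42.8, 2.6, 37.2]
finger_gap: 0.007
gripper_force: 21.6
```

The carriage is on its stop: the force rose sharply near the expected face position. Now I'll retreat and go up to the selector.

```bash
python3 -m handwheel '[[[0,0,0],[-12,0,0],-1],[[0,0,0],[-25,0,0],-1],[[0,0,0],[-25,0,-40],-1],[[0,0,0],[-25,0,-70],-1],[[0,0,0],[-25,40,-70],-1],[[0,0,0],[-10,80,-70],-1],[[0,0,0],[-5,96,-70],-1],[[0,0,0],[-5,96,-70],-1],[[0,0,0],[-5,96,-70],-1]]';python3 - <<'E'
from h import *
from bench import robot
s=robot.get_state(); y=np.radians(-10.5);T=R.from_euler('z',y).as_matrix()
o=np.r_[576,-35,0]
for q in((-23,-3,157),(9,-22,157)):delta(s,o+T@np.array(q),down(y))
E
```

```text
t: 4.53
tool_pos: [552.5, -32.2, 232.4]
ee_rot: [[0.983, -0.183, 0.0], [-0.183, -0.983, -0.0], [0.0, -0.0, -1.0]]
ft_force: [-0.7, 0.8, -0.3]
finger_gap: 0.003
gripper_force: 0.0
turn [-0.   -0.01 -0.04] shift [ 0.6  1.5 75.4]
turn [-0.   -0.01 -0.04] shift [32.6 20.5 75.4]
```

```bash
python3 -m handwheel '[[[0,0,0],[0,1,38],-1],[[0,0,0],[0,1,75],-1],[[0,0,0],[0,1,75],-1],[[0,0,0],[4,3.5,75],-1],[[0,0,0],[8,6,75],-1],[[0,0,0],[12,8.5,75],-1],[[0,0,0],[16,11,75],-1],[[0,0,0],[20,13,75],-1],[[0,0,0],[24,15.5,75],-1],[[0,0,0],[28,18,75],-1],[[0,0,0],[32,20.5,75],-1],[[0,0,0],[32,20.5,75],-1]]';python3 - <<'E'
from h import *
from bench import robot,viewer
import cv2
s=robot.get_state(); print(s['tool_pos'],s['ft_force'],s['moment'])
c=viewer.capture('top');cv2.imwrite('pics/t2.png',cv2.resize(c['color'][110:270,240:420,::-1],None,fx=3.6,fy=3.6,interpolation=cv2.INTER_CUBIC))
c=viewer.capture('side');cv2.imwrite('pics/s2.png',c['color'][:,:,::-1])
c=viewer.capture('wrist');cv2.imwrite('pics/w2.png',c['color'][:,:,::-1])
E
```

```text
t: 5.53
tool_pos: [581.3, -57.9, 158.0]
ee_rot: [[0.983, -0.182, 0.001], [-0.182, -0.983, -0.0], [0.001, -0.0, -1.0]]
ft_force: [1.0, 1.4, 0.8]
finger_gap: 0.003
gripper_force: 0.4
[581.27451059 -57.89478574 158.03938628] [1.02649853 1.40558631 0.81279937] [ 0.25310901 -0.09804417  0.03624034]
```

View pics/w2.png

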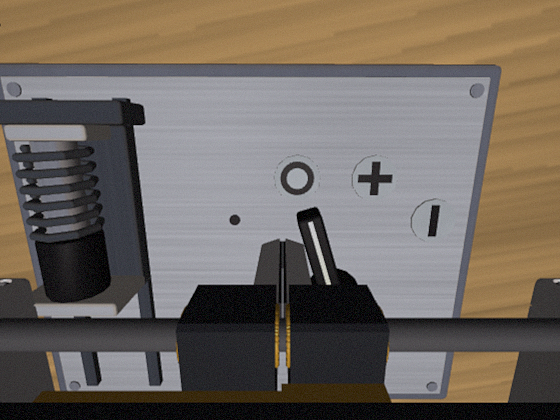

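The handle now points at the ring disc (tip at (312,215), ring at (297,178)), and the carriage is against the end block. I'll back off, lift and move above the button, then check.

```bash
python3 -m handwheel '[[[0,0,0],[-4,-12,0],-1],[[0,0,0],[-4,-12,0],-1],[[0,0,0],[-4,-12,-40],-1],[[0,0,0],[-4,-12,-75],-1],[[0,0,0],[-40,-5,-75],-1],[[0,0,0],[-75,20,-75],-1],[[0,0,0],[-99,34,-75],-1],[[0,0,0],[-99,34,-75],-1],[[0,0,0],[-99,34,-75],-1]]';python3 - <<'E'
from h import *
from bench import robot,viewer
import cv2
s=robot.get_state(); y=np.radians(-10.5);T=R.from_euler('z',y).as_matrix()
o=np.r_[576,-35,0]
delta(s,o+T@np.array((-92,-55,160)),down(y))
c=viewer.capture('wrist');cv2.imwrite('pics/w3.png',c['color'][:,:,::-1])
M=wristM(c,s)
for n,q in dict(axis=(-25,-55,73),axisTop=(-25,-55,77),tip=(-25+64*np.cos(.3),-55+64*np.sin(.3),77),ring=(53.3,-30.8,47)).items(): print(n,proj(c,o+T@np.array(q),M).round())
E
```

```text
t: 6.43
tool_pos: [476.0, -73.1, 232.8]
ee_rot: [[0.983, -0.182, 0.0], [-0.182, -0.983, -0.001], [0.001, 0.001, -1.0]]
ft_force: [-0.2, 0.3, 0.2]
finger_gap: 0.003
gripper_force: 0.0
turn [ 0.06 -0.04  0.02] shift [-0.7 -0.7 72.8]
axis [282. 140.]
axisTop [282. 140.]
tip [255.  51.]
ring [251.  36.]
```

View pics/w3.png

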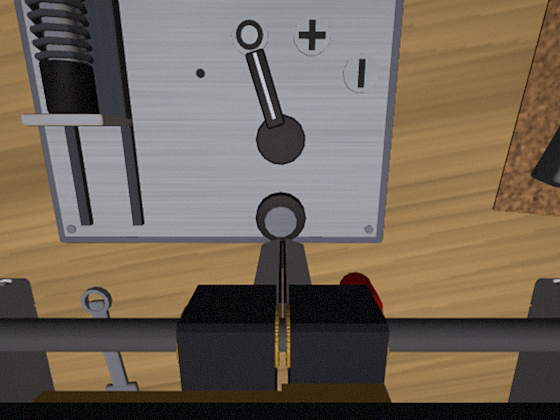

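The selector sits in the ring detent, with predicted and observed handle and ring agreeing. The button is at (280,217), on the tool centre line. Pressing it now.

```bash
python3 -m handwheel '[[[0,0,0],[-1,-1,35],-1],[[0,0,0],[-1,-1,60],-1],[[0,0,0],[-1,-1,66],-1],[[0,0,0],[-1,-1,70],-1],[[0,0,0],[-1,-1,73],-1],[[0,0,0],[-1,-1,76],-1],[[0,0,0],[-1,-1,76],-1],[[0,0,0],[-1,-1,76],-1]]'
```

```text
t: 7.15
tool_pos: [476.7, -71.0, 158.1]
ee_rot: [[0.984, -0.181, 0.001], [-0.181, -0.984, -0.0], [0.001, 0.0, -1.0]]
ft_force: [-8.3, 4.4, 22.6]
finger_gap: 0.008
gripper_force: 11.3
```

The button bottomed out: 22 N with the tip at 61 mm. I'll let it go and move to look at the scanner.

```bash
python3 -m handwheel '[[[0,0,0],[0,0,-20],-1],[[0,0,0],[0,0,-60],0],[[0,0,0],[0,0,-100],1],[[0,0,0],[0,0,-142],1]]';python3 - <<'E'
from h import *
from bench import robot
delta(robot.get_state(),(410,-308,300),down(np.radians(-32)))
E
```

```text
t: 7.48
tool_pos: [476.0, -71.0, 300.7]
ee_rot: [[0.984, -0.18, 0.001], [-0.18, -0.984, 0.0], [0.001, -0.001, -1.0]]
ft_force: [1.0, -0.1, 0.3]
finger_gap: 0.181
gripper_force: 0.0
turn [-0.04 -0.05 21.62] shift [-22.2 245.    0.6]
```

```bash
python3 -m handwheel '[[[0,0,21.6],[-22,245,0],1],[[0,0,21.6],[-22,245,0],1],[[0,0,21.6],[-22,245,0],1],[[0,0,21.6],[-22,245,0],1],[[0,0,21.6],[-22,245,0],1],[[0,0,21.6],[-22,245,0],1],[[0,0,21.6],[-22,245,0],1],[[0,0,21.6],[-22,245,0],1],[[0,0,21.6],[-22,245,0],1],[[0,0,21.6],[-22,245,0],1]]';python3 - <<'E'
from h import *
from bench import robot,viewer
import cv2
s=robot.get_state(); c=viewer.capture('wrist');cv2.imwrite('pics/w4.png',c['color'][:,:,::-1]);pickle.dump((s,c),open('w4.pkl','wb'))
M=wristM(c,s);T=R.from_euler('z',np.radians(-32)).as_matrix()
for n,q in dict(tailL=(-75,15,35),tailR=(-75,-15,35),fL=(35,23,37),fR=(35,-23,37),hL=(75,23,37),hR=(75,-23,37)).items(): print(n,proj(c,np.r_[512.6,-372,0]+T@np.array(q),M).round())
E
```

```text
t: 8.32
tool_pos: [410.7, -307.5, 298.6]
ee_rot: [[0.849, -0.529, 0.001], [-0.529, -0.849, -0.0], [0.001, -0.0, -1.0]]
ft_force: [1.2, 0.1, -0.1]
finger_gap: 0.891
gripper_force: 0.0
tailL [270. 156.]
tailR [297. 156.]
fL [261.  45.]
fR [307.  45.]
hL [260.  -0.]
hR [308.  -0.]
```

View pics/w4.png

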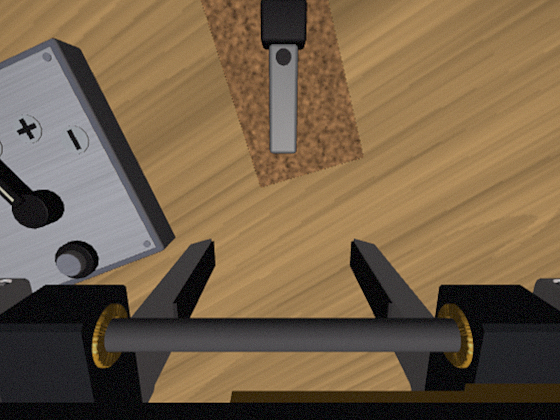

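The scanner lies within about 3 px of the prediction: tail at (270–297,153), head edge at row 46. So its yaw is −32° and it sits 2.5 mm farther along its axis. I'll grasp with the tool tilted 20°.

```bash
python3 - <<'E'
from h import *
from bench import robot
s=robot.get_state()
Rt=down(np.radians(-32))@R.from_euler('y',20,degrees=True).as_matrix()
G=np.array((521.5,-377.5,27)); print(Rt[:,2])
for b in(90,0):delta(s,G-Rt[:,2]*(78.4+b),Rt)
E
```

```text
[ 0.29004953 -0.18124306 -0.93969262]
turn [-0.02 19.96  0.08] shift [ 73.5   0.8 113.3]
turn [-0.02 19.96  0.08] shift [104.2   0.8 197.9]
```

```bash
python3 -m handwheel '[[[0,20,0],[73.5,1,113],1],[[0,20,0],[73.5,1,113],1],[[0,20,0],[73.5,1,113],1],[[0,20,0],[73.5,1,113],1],[[0,20,0],[73.5,1,113],1],[[0,20,0],[83,1,140],1],[[0,20,0],[93,1,168],1],[[0,20,0],[100,1,186],1],[[0,20,0],[104,1,197],1],[[0,20,0],[104,1,197],1],[[0,20,0],[104,1,197],1]]'; python3 -m handwheel '[[[0,0,0],[0,0,0],-1],[[0,0,0],[0,0,0],-1],[[0,0,0],[0,0,0],-1],[[0,0,0],[0,0,0],-1],[[0,0,0],[0,0,0],-1],[[0,0,0],[0,0,0],-1],[[0,0,0],[0,0,0],-1],[[0,0,0],[0,0,0],-1],[[0,0,0],[0,0,0],-1],[[0,0,0],[0,0,0],-1]]'
```

```text
t: 9.28
tool_pos: [498.0, -364.1, 102.0]
ee_rot: [[0.797, -0.53, 0.29], [-0.498, -0.848, -0.181], [0.342, -0.0, -0.94]]
ft_force: [-0.5, -0.2, 0.7]
finger_gap: 1.0
gripper_force: 0.0
t: 10.12
tool_pos: [497.6, -364.4, 100.9]
ee_rot: [[0.797, -0.53, 0.29], [-0.498, -0.848, -0.181], [0.342, -0.0, -0.94]]
ft_force: [0.6, 0.6, -0.1]
finger_gap: 0.327
gripper_force: 0.4
```

```bash
python3 -m handwheel '[[[0,0,0],[0,0,0],-1],[[0,0,0],[0,0,0],-1],[[0,0,0],[0,0,0],-1],[[0,0,0],[0,0,0],-1],[[0,0,0],[5,0,-14],-1],[[0,0,0],[12,0,-33],-1],[[0,0,0],[22,0,-60],-1],[[0,0,0],[34,0,-94],-1],[[0,0,0],[45,0,-124],-1],[[0,0,0],[55,0,-151],-1],[[0,0,0],[58,0,-159],-1],[[0,0,0],[58,0,-159],-1]]'; python3 - <<'E'
from h import *
from bench import robot,viewer
import cv2
s=robot.get_state(); print(s['qpos'])
c=viewer.capture('wrist');cv2.imwrite('pics/w5.png',c['color'][:,:,::-1]);pickle.dump((s,c),open('w5.pkl','wb'))
# scan pose: tool frame relative to scanner at grasp
P=25.; lab=np.r_[477.2,372.9,58]
Rs0=R.from_euler('z',-32,degrees=True).as_matrix(); p0=np.r_[514.7,-373.3,3]
Rt0=down(np.radians(-32))@R.from_euler('y',20,degrees=True).as_matrix(); t0=np.r_[497.8,-364.2,101.2]
Rrel=Rs0.T@Rt0; prel=Rs0.T@(t0-p0); print('prel',prel)
for P in (30,35):
  Rs=R.from_euler('ZY',[-20,P],degrees=True).as_matrix()
  ps=lab-Rs@np.r_[175,0,17]; Rt=Rs@Rrel; tp=ps+Rs@prel
  print(P,'scan origin',ps,'tail z',(ps+Rs@[-75,0,0])[2],'tcp',tp); delta(s,tp,Rt)
  nrm=np.r_[-.707*np.cos(np.radians(20)),.707*np.sin(np.radians(20)),.707]
  print('scanner in label z',(ps-lab)@nrm)
E
```

```text
t: 11.12
tool_pos: [498.1, -365.2, 272.5]
ee_rot: [[0.795, -0.531, 0.292], [-0.498, -0.847, -0.184], [0.345, 0.001, -0.939]]
ft_force: [0.1, 0.5, -2.5]
finger_gap: 0.319
gripper_force: 30.0
[ 0.87837281  0.32947754 -0.351503    1.87085552  0.19267998  0.61417012
 -1.70432465]
prel [-19.15427813  -1.23839789  98.2       ]
30 scan origin [326.79801849 427.64184445 130.77756814] tail z 168.27756813566452 tcp [356.92566201 415.35840346 225.39840185]
turn [  1.12 -30.08 -12.15] shift [-517.3 -586.6 -140.5]
scanner in label z 164.61223375514444
35 scan origin [333.33079776 425.26410724 144.45029161] tail z 187.46852433484867 tcp [371.09159396 410.20242589 235.87746495]
turn [  0.59 -35.06 -12.24] shift [-499.8 -589.7 -145.2]
scanner in label z 169.36375803538252
```

The grip is good (30 N, 30 mm gap). Joint 7 would come near its limit at the scan pose. I'll use a heading a few degrees off the normal, which is within tolerance, and watch the joints on the way.

```bash
cat >> h.py <<'E'
Rs0=R.from_euler('z',-32,degrees=True).as_matrix(); p0=np.r_[514.7,-373.3,3]
Rt0=down(np.radians(-32))@R.from_euler('y',20,degrees=True).as_matrix(); t0=np.r_[497.8,-364.2,101.2]
Rrel=Rs0.T@Rt0; prel=Rs0.T@(t0-p0)
def scan(lab,H,P,D):
    Rs=R.from_euler('ZY',[H,P],degrees=True).as_matrix(); ps=lab-Rs@np.r_[D,0,17]
    return ps+Rs@prel, Rs@Rrel
E
python3 - <<'E'
from h import *
from bench import robot
s=robot.get_state()
s1,c1=pickle.load(open('w1.pkl','rb')); M=wristM(c1,s1); t=pickle.load(open('d0.pkl','rb'))['top']
lab=np.r_[477.2,372.9,58]
# check label right edge in w1
n=np.r_[-.707*np.cos(np.radians(20)),.707*np.sin(np.radians(20)),.707]; ly=np.r_[np.sin(np.radians(20)),np.cos(np.radians(20)),0]; up=np.cross(ly,n); up*=np.sign(up[2])
for a,b in((-30,18),(-30,-18),(30,18),(30,-18)):
    P=lab+a*ly+b*up; print(a,b,proj(c1,P,M).round(),proj(t,P).round(1))
tp,Rt=scan(lab,-12,32,155); print(tp)
delta(s,(400,150,285),Rt)
E
```

```text
-30 18 [ 38. 232.] [188.6 226.7]
-30 -18 [ 56. 246.] [187.3 235.6]
30 18 [-20. 223.] [166.9 218.7]
30 -18 [  2. 238.] [166.2 227.8]
[374.56787341 393.44906751 219.14921234]
turn [  1.44 -31.7  -20.27] shift [-329.3 -384.5 -135.9]
```

The stand faces −y rather than −x. In w1 its open triangular side (edges (0,168)–(90,190) and (0,192)–(80,193)) closes towards the right, so the low edge is on the −y side. The side view agrees, with the slope falling to its right. The scan heading is therefore about +66°, which also keeps joint 7 clear of its limit. I'll go to a stand-off and look.

```bash
python3 - <<'E'
from h import *
from bench import robot
s=robot.get_state()
lab=np.r_[477.2,372.9,58]
tp,Rt=scan(lab,66,32,270); print(tp); tp[2]=max(tp[2],280)
A=s['ee_rot']; 
e=R.from_matrix(A.T@Rt); print(e.as_rotvec(degrees=True))
delta(s,tp,Rt)
E
```

```text
[396.09435283 187.68901709 280.08992772]
[  6.95903291 -23.72360403 -98.82037388]
turn [  6.96 -23.72 -98.82] shift [-352.9 -414.4 -139.3]
```

```bash
python3 -m handwheel '[[[7,-24,-99],[-353,-414,-139],-1],[[7,-24,-99],[-353,-414,-139],-1],[[7,-24,-99],[-353,-414,-139],-1],[[7,-24,-99],[-353,-414,-139],-1],[[7,-24,-99],[-353,-414,-139],-1],[[7,-24,-99],[-353,-414,-139],-1],[[7,-24,-99],[-353,-414,-139],-1],[[7,-24,-99],[-353,-414,-139],-1],[[7,-24,-99],[-353,-414,-139],-1],[[7,-24,-99],[-353,-414,-139],-1],[[7,-24,-99],[-353,-414,-139],-1],[[7,-24,-99],[-353,-414,-139],-1]]'; python3 - <<'E'
from h import *
from bench import robot
s=robot.get_state(); print(s['qpos'].round(2) if hasattr(s['qpos'],'round') else s['qpos'])
tp,Rt=scan(np.r_[477.2,372.9,58],66,32,270);delta(s,tp,Rt)
E
```

```text
t: 12.17
tool_pos: [405.7, 128.3, 277.9]
ee_rot: [[0.626, 0.779, -0.041], [0.767, -0.625, -0.146], [-0.139, 0.06, -0.988]]
ft_force: [1.6, 0.9, -2.3]
finger_gap: 0.316
gripper_force: 30.0
[ 0.36  0.21 -0.89  2.05  0.31  1.09 -1.36]
turn [  0.83  -3.5  -15.11] shift [ 39.2 -44.4 -10.5]
```

```bash
python3 -m handwheel '[[[1,-3.5,-15],[39,-44,-10],-1],[[1,-3.5,-15],[39,-44,-10],-1],[[1,-3.5,-15],[39,-44,-10],-1],[[1,-3.5,-15],[39,-44,-10],-1],[[1,-3.5,-15],[39,-44,-10],-1]]'; python3 - <<'E'
from h import *
from bench import robot,viewer
import cv2
s=robot.get_state(); print(s['qpos'].round(2))
c=viewer.capture('wrist');cv2.imwrite('pics/w6.png',c['color'][:,:,::-1]);pickle.dump((s,c),open('w6.pkl','wb'))
M=wristM(c,s); lab=np.r_[477.2,372.9,58]; print(proj(c,lab,M))
E
```

```text
t: 12.58
tool_pos: [397.6, 185.2, 279.6]
ee_rot: [[0.407, 0.909, -0.087], [0.89, -0.416, -0.187], [-0.206, -0.001, -0.979]]
ft_force: [0.2, -0.1, -1.2]
finger_gap: 0.317
gripper_force: 30.0
[ 0.25  0.3  -0.95  1.98  0.36  1.2  -1.29]
[ 273.11757698 -138.50374066]
```

View pics/w6.png

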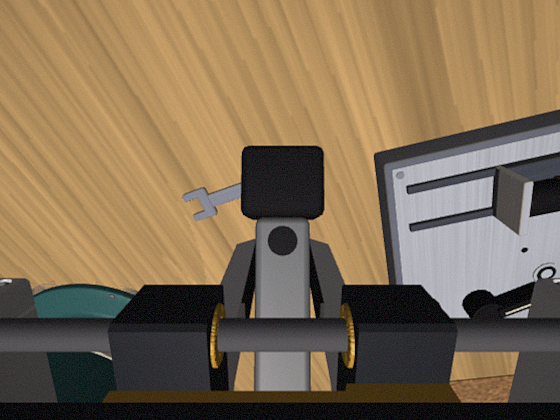

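The picture shows the scanner held straight in the fingers, with the head at (283,182). The label is out of view beyond the top edge. I'll refine the label pose from the earlier pictures instead, with enlarged crops.

```bash
python3 - <<'E'
from h import *
import cv2
d=pickle.load(open('d0.pkl','rb'));s1,c1=pickle.load(open('w1.pkl','rb'))
z=lambda a,x,y,w,h,k:cv2.resize(a[y:y+h,x:x+w,::-1],None,fx=k,fy=k,interpolation=cv2.INTER_CUBIC)
im=np.zeros((600,800,3),np.uint8)
a=z(d['side']['color'],155,260,70,70,5.7);im[:399,:399]=a
a=z(d['top']['color'],145,195,66,60,6);im[:360,404:800]=a
a=z(c1['color'],0,160,100,110,2.1);im[365:596,404:614]=a
cv2.imwrite('pics/crop6.png',im)
E
```

```text
(no output)
```

View pics/crop6.png

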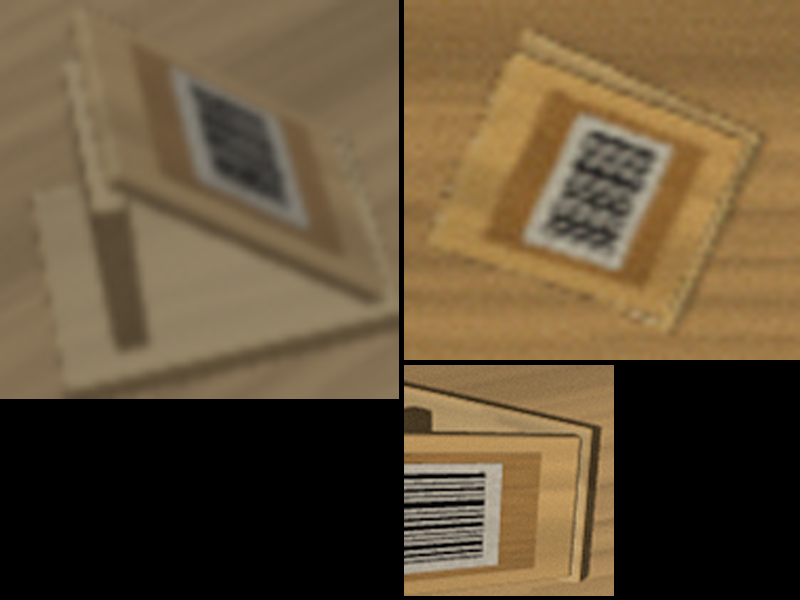

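Confirmed: the label faces −y, with its high edge on the left in the top view. I'll fit its pose to corners from all three views.

```bash
python3 - <<'E'
from h import *
from scipy.optimize import least_squares
from bench import robot
d=pickle.load(open('d0.pkl','rb'));s1,c1=pickle.load(open('w1.pkl','rb'));M1=wristM(c1,s1)
top={k:((x-404)/6+145,y/6+195) for k,(x,y) in dict(hf=(581,115),lf=(672,145),ln=(617,270),hn=(525,242)).items()}
side={k:(x/5.7+155,y/5.7+260) for k,(x,y) in dict(hf=(170,68),lf=(275,122),ln=(310,228),hn=(205,205)).items()}
w={k:((x-404)/2.1,(y-365)/2.1+160) for k,(x,y) in dict(lf=(503,462),ln=(497,565)).items()}
def pts(p,W=36,L=60):
    az=p[3]; n=np.r_[np.cos(az),np.sin(az),1]/2**.5; f=np.r_[-np.sin(az),np.cos(az),0]; f=f*np.sign(f[0]); u=np.r_[-np.cos(az),-np.sin(az),1]/2**.5
    return {a+b:np.r_[p[:3]]+(u if a=='h' else -u)*p[4]/2+(f if b=='f' else -f)*p[5]/2 for a in 'hl' for b in 'fn'}
def res(p):
    q=pts(p);r=[]
    for obs,c,M in((top,d['top'],None),(side,d['side'],None),(w,c1,M1)):
        for k,v in obs.items(): r+=list((proj(c,q[k],M)-v)*(1 if M is None else .4))
    return np.array(r)
S=least_squares(res,[477,373,58,np.radians(-114),36,60]); print(S.x[:3],np.degrees(S.x[3]),S.x[4:]);print(S.fun.round(1))
E
```

```text
[477.4292183  372.60527364  55.89445465] -112.68639216547199 [47.03956046 62.32052146]
[ 0.4 -0.5 -0.2 -0.3 -0.4  0.3  0.   0.4  0.3  1.1 -1.  -0.2 -0.5  1.4
  0.1 -2.6  0.4  0.3  1.   0.6]
```

The fit gives height 56 mm (58 stated), long side 62 mm (60 stated) and normal azimuth −113°. The position agrees with my earlier estimate. Moving to the scan pose.

```bash
python3 - <<'E'
from h import *
from bench import robot
s=robot.get_state()
tp,Rt=scan(np.r_[477.4,372.6,57.5],67,36,170); print(tp);delta(s,tp,Rt)
E
```

```text
[437.39562621 275.18616386 234.37427504]
turn [-0.42 -4.11 -1.56] shift [105.9  -1.6  24.3]
```

```bash
python3 -m handwheel '[[[0,-4,-1.5],[30,0,7],-1],[[0,-4,-1.5],[60,-1,14],-1],[[0,-4,-1.5],[85,-1.5,20],-1],[[0,-4,-1.5],[100,-1.5,23],-1],[[0,-4,-1.5],[106,-1.5,24],-1],[[0,-4,-1.5],[106,-1.5,24],-1],[[0,-4,-1.5],[106,-1.5,24],-1],[[0,-4,-1.5],[106,-1.5,24],-1]]'; python3 - <<'E'
from h import *
from bench import robot,viewer
import cv2
s=robot.get_state(); print(s['tool_pos'],s['qpos'].round(2))
tp,Rt=scan(np.r_[477.4,372.6,57.5],67,36,170);delta(s,tp,Rt)
# label in scanner frame from measured tool pose
Rs=s['ee_rot']@Rrel.T; ps=s['tool_pos']-Rs@prel
print('label in scanner',Rs.T@(np.r_[477.4,372.6,57.5]-ps)); n=np.r_[np.cos(np.radians(-112.7)),np.sin(np.radians(-112.7)),1]/2**.5
print('angle',np.degrees(np.arccos(-Rs[:,0]@n)),'z in label',(ps-np.r_[477.4,372.6,57.5])@n)
t=viewer.capture('top');sd=viewer.capture('side')
for c,nm in((t,'t'),(sd,'s')):
    print(nm,'window',proj(c,ps+Rs@[75,0,17]).round(),'label',proj(c,np.r_[477.4,372.6,57.5]).round())
a=cv2.resize(t['color'][150:290,140:280,::-1],None,fx=2.85,fy=2.85);b=cv2.resize(sd['color'][190:330,140:280,::-1],None,fx=2.85,fy=2.85)
cv2.imwrite('pics/scan.png',np.hstack([a,b]))
E
python3 -m handwheel '[[[0,0,0],[0,0,0],-1],[[0,0,0],[0,0,0],-1],[[0,0,0],[0,0,0],-1],[[0,0,0],[0,0,0],-1],[[0,0,0],[0,0,0],-1],[[0,0,0],[0,0,0],-1],[[0,0,0],[0,0,0],-1],[[0,0,0],[0,0,0],-1],[[0,0,0],[0,0,0],-1],[[0,0,0],[0,0,0],-1],[[0,0,0],[0,0,0],-1],[[0,0,0],[0,0,0],-1]]'
```

```text
t: 13.3
tool_pos: [437.5, 275.3, 236.1]
ee_rot: [[0.376, 0.92, -0.112], [0.886, -0.392, -0.249], [-0.273, -0.005, -0.962]]
ft_force: [-0.1, -1.4, -1.0]
finger_gap: 0.321
gripper_force: 30.0
[437.47211407 275.28474171 236.10678927] [-0.02  0.56 -0.88  1.8   0.52  1.3  -1.5 ]
turn [-0.31 -0.15  0.  ] shift [ 0.4 -0.   1.7]
label in scanner [170.70183276  -0.74203287  15.01772109]
angle 9.153630282272362 z in label 166.13822328126798
t window [200. 240.] label [177. 227.]
s window [232. 257.] label [197. 286.]
t: 14.4
tool_pos: [437.4, 276.5, 235.6]
ee_rot: [[0.374, 0.921, -0.112], [0.886, -0.391, -0.249], [-0.273, -0.006, -0.962]]
ft_force: [-0.3, 1.5, -1.5]
finger_gap: 0.316
gripper_force: 30.0
```

View pics/scan.png

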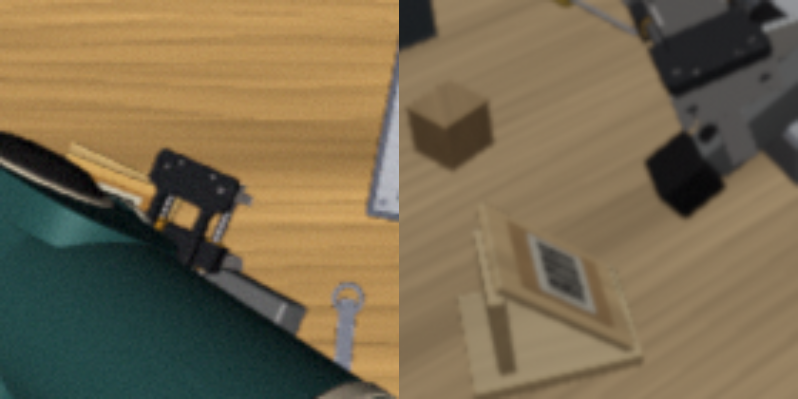

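The side view shows the scanner head's front edge centred near (666,190) in the crop, where the window was predicted at (661,191). It points at the label with about 95 mm of gap. I'll hold a little longer, then return.

```bash
python3 -m handwheel '[[[0,0,0],[0,0,0],-1],[[0,0,0],[0,0,0],-1],[[0,0,0],[0,0,0],-1],[[0,0,0],[0,0,0],-1],[[0,0,0],[-15,0,-10],-1],[[0,0,0],[-40,0,-20],-1],[[0,0,0],[-70,0,-30],-1],[[0,0,0],[-100,0,-40],-1]]'; python3 - <<'E'
from h import *
from bench import robot
delta(robot.get_state(),(498,-364.5,265),Rt0)
E
```

```text
t: 15.07
tool_pos: [403.7, 197.3, 301.7]
ee_rot: [[0.373, 0.921, -0.113], [0.887, -0.39, -0.249], [-0.273, -0.007, -0.962]]
ft_force: [1.3, -1.1, -0.4]
finger_gap: 0.317
gripper_force: 30.0
turn [ -3.93  26.71 100.27] shift [-452.8  306.1  164.5]
```

```bash
python3 -m handwheel '[[[-4,27,100],[-453,306,164],-1],[[-4,27,100],[-453,306,164],-1],[[-4,27,100],[-453,306,164],-1],[[-4,27,100],[-453,306,164],-1],[[-4,27,100],[-453,306,164],-1],[[-4,27,100],[-453,306,164],-1],[[-4,27,100],[-453,306,164],-1],[[-4,27,100],[-453,306,164],-1],[[-4,27,100],[-453,306,164],-1],[[-4,27,100],[-453,306,164],-1],[[-4,27,100],[-453,306,164],-1],[[-4,27,100],[-453,306,164],-1]]'; python3 - <<'E'
from h import *
from bench import robot
delta(robot.get_state(),(498,-364.5,265),Rt0)
E
```

```text
t: 16.07
tool_pos: [486.3, -296.6, 269.9]
ee_rot: [[0.935, -0.268, 0.231], [-0.241, -0.96, -0.141], [0.26, 0.076, -0.963]]
ft_force: [1.0, 0.8, -1.3]
finger_gap: 0.317
gripper_force: 30.0
turn [-0.8   4.24 16.94] shift [26.  61.7 17. ]
```

```bash
python3 -m handwheel '[[[-1,4.2,17],[26,62,17],-1],[[-1,4.2,17],[26,62,17],-1],[[-1,4.2,17],[26,62,17],-1],[[-1,4.2,17],[26,62,17],-1],[[-1,4.2,17],[26,62,17],-1],[[-1,4.2,17],[26,62,17],-1]]'; python3 - <<'E'
from h import *
from bench import robot
s=robot.get_state()
delta(s,(497.8,-364.5,103),Rt0)
E
```

```text
t: 16.57
tool_pos: [498.9, -361.4, 265.1]
ee_rot: [[0.802, -0.523, 0.287], [-0.491, -0.852, -0.181], [0.339, 0.005, -0.941]]
ft_force: [-0.1, 0.1, -1.7]
finger_gap: 0.316
gripper_force: 30.0
turn [0.11 0.15 0.5 ] shift [-54.4   2.5 152.7]
```

```bash
python3 -m handwheel '[[[0,0,0],[-13,0,37],-1],[[0,0,0],[-26,1,74],-1],[[0,0,0],[-38,1,108],-1],[[0,0,0],[-46,1,130],-1],[[0,0,0],[-50,1,141],-1],[[0,0,0],[-53,1,148],-1],[[0,0,0],[-54.5,1,152],-1],[[0,0,0],[-54.5,1,152],-1],[[0,0,0],[-54.5,1,152],-1]]'
```

```text
t: 17.32
tool_pos: [498.7, -364.4, 104.8]
ee_rot: [[0.8, -0.526, 0.288], [-0.493, -0.85, -0.183], [0.342, 0.004, -0.94]]
ft_force: [-0.8, -0.9, -1.2]
finger_gap: 0.315
gripper_force: 30.0
```

```bash
python3 -m handwheel '[[[0,0,0],[-0.5,0,1.4],-1],[[0,0,0],[-1,0,2.8],-1],[[0,0,0],[-1,0,2.8],-1],[[0,0,0],[-1,0,2.8],-1]]'; python3 -m handwheel '[[[0,0,0],[-0.2,0,0.5],-1],[[0,0,0],[-0.2,0,0.6],-1],[[0,0,0],[-0.2,0,0.6],-1]]'
```

```text
t: 17.65
tool_pos: [498.3, -364.4, 101.0]
ee_rot: [[0.8, -0.527, 0.288], [-0.494, -0.85, -0.183], [0.341, 0.004, -0.94]]
ft_force: [-0.8, -0.4, 2.9]
finger_gap: 0.32
gripper_force: 30.0
t: 17.9
tool_pos: [498.3, -364.5, 100.9]
ee_rot: [[0.8, -0.527, 0.288], [-0.494, -0.85, -0.183], [0.341, 0.005, -0.94]]
ft_force: [-7.9, 4.5, 16.4]
finger_gap: 0.314
gripper_force: 30.0
```

On the mat (force is up). I'll open, withdraw along the tool axis and check.

```bash
python3 -m handwheel '[[[0,0,0],[0,0,-1],1],[[0,0,0],[0,0,-1],1],[[0,0,0],[0,0,-1],1],[[0,0,0],[0,0,-1],1],[[0,0,0],[0,0,-1],1],[[0,0,0],[0,0,-1],1],[[0,0,0],[0,0,-1],1],[[0,0,0],[0,0,-1],1],[[0,0,0],[0,0,-10],1],[[0,0,0],[0,0,-30],1],[[0,0,0],[0,0,-60],1],[[0,0,0],[0,0,-95],1]]'; python3 -m handwheel '[[[0,-20,0],[-100,0,-60],1],[[0,-20,0],[-100,0,-100],1],[[0,-20,0],[-100,0,-100],1],[[0,-20,0],[-100,0,-100],1],[[0,-20,0],[-100,0,-100],1],[[0,-20,0],[-100,0,-100],1]]'; python3 - <<'E'
from h import *
from bench import robot,viewer
import cv2
s=robot.get_state(); c=viewer.capture('wrist'); t=viewer.capture('top'); d0=pickle.load(open('d0.pkl','rb'))['top']
M=wristM(c,s)
for n,q in dict(tailL=(-75,15,35),tailR=(-75,-15,35),hL=(75,23,37),hR=(75,-23,37)).items(): print(n,proj(c,p0*[1,1,0]+Rs0@np.array(q),M).round())
im=np.zeros((420,800,3),np.uint8);im[:,:560]=c['color'][:,:,::-1];im[:230,562:792]=cv2.resize(t['color'][120:280,230:495,::-1],(230,139))[0:0] if 0 else cv2.resize(t['color'][125:270,350:495,::-1],(230,230))
im[235:420,562:800]=cv2.resize(t['color'][130:255,260:421,::-1],(238,185))
cv2.imwrite('pics/final.png',im)
E
```

```text
t: 18.9
tool_pos: [470.0, -346.0, 189.4]
ee_rot: [[0.801, -0.526, 0.285], [-0.494, -0.85, -0.181], [0.338, 0.004, -0.941]]
ft_force: [0.5, -0.1, 1.0]
finger_gap: 1.002
gripper_force: 0.0
t: 19.4
tool_pos: [361.9, -279.3, 250.2]
ee_rot: [[0.85, -0.527, -0.003], [-0.527, -0.85, -0.004], [0.0, 0.005, -1.0]]
ft_force: [0.1, 0.5, -1.3]
finger_gap: 1.003
gripper_force: 0.0
tailL [264.  94.]
tailR [297.  94.]
hL [ 251. -113.]
hR [ 311. -112.]
```

View pics/final.png

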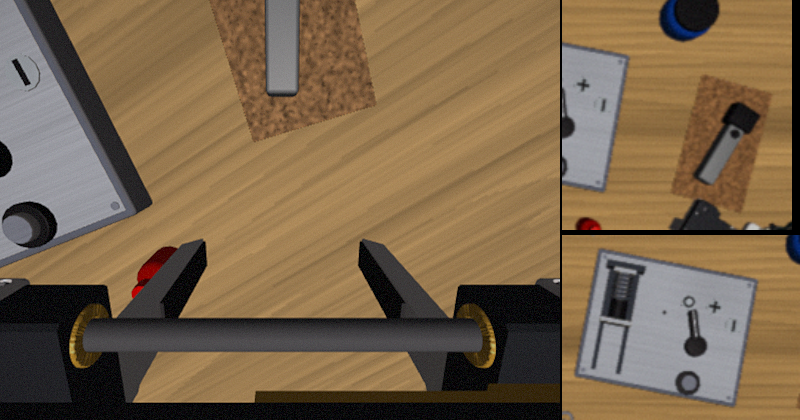

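The scanner lies flat on the mat at its old place (tail at (266–299,94), predicted (264–297,94)). The carriage is home, the handle is on the ring, and nothing is being touched. Handing in.

```bash
python3 -c "
from bench import robot
print(robot.hand_in())"
```

```text
the job is handed in; nothing more can be done
None
```

I handed the job in at about 19 s of robot time, but got no verdict back: carriage on its stop, selector on the ring disc, start button pressed and released, bar code scanned for over a second, scanner back flat on the mat, and none of the bystanders touched as far as I could see.

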